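# Put the jar back in the caddy and latch its gate

## Task

Stand the red-capped spice jar, which is in the way of the gate, upright inside the wooden caddy next to the yellow-capped one. Then push the caddy's gate shut until its sprung latch snaps in and holds it by itself; press gently, with a light hand, and do not slam it. Leave the yellow-capped jar, the salt carton and the small tea box as they are.

Things in the scene. Friction and masses are not known exactly. Their poses are not given: they have to be found in the camera images.
- caddy: Open-topped wooden jar caddy fixed to the worktop, 162 x 220 x 72 mm high; origin on the worktop under the middle of its inside; x points from the gated open side to the back, y left, z up. Floor top 4 mm up; inside free from x -35 to +54, y -102 to +102 mm, except the front right corner (x below -10, y below -70) with strike, stop and plunger. Upright gate hinge axis at x -60, y +96 mm.
- gate (a joint): Gate angle: 0 = along the caddy's -y across the open side; grows as the free end swings out to the caddy's -x. Wooden panel, 4 to 184 mm from the hinge axis, 6 mm thick either side of it, 8 to 70 mm above the worktop; swings freely. The strike is screwed on at an unknown depth, so the latched angle is anywhere from 0 to 0.1; let go unlatched, a plunger throws the gate open past 0.12.
- gate_bolt (a point): Tip of the sprung bevelled bolt in the gate's free end, 52 mm up, 194 mm from the hinge axis. It rides over a fixed pin on the caddy's right wall and snaps in behind it. Closing, a plunger resists first, then the bolt: in all about 5 to 10 N felt at gate_push; the force falls at the snap, and 2 mm farther a hard stop blocks the gate. Over 20 N, or closing faster than 2 rad/s, is too rough.
- gate_push (a point): Point on the gate's outer face, 150 mm from the hinge axis, 40 mm above the worktop: a good place to press the gate home. Its x axis is square to the gate and points through it to the inner side (at angle 0, the caddy's x axis); its y axis points along the gate to the hinge.
- red_jar_mid (a point): Centre (half-way up) of the spice jar with the red cap, an upright cylinder 41 mm across and 108 mm high, standing on the worktop before the caddy in the gate's path; weighs about 0.11 kg. Wall cabinets hang 0.61 m above the caddy: keep lifts low.
- yellow_jar_mid (a point): Centre of the spice jar with the yellow cap, 41 mm across and 108 mm high, standing inside the caddy in its left half. To be left as it is.
- salt_box_mid (a point): Centre of the green and cream salt carton, 46 x 67 x 143 mm high, on the worktop to the right of the caddy. To be left as it is.
- tea_box_mid (a point): Centre of the small red-brown tea box, 102 x 53 x 60 mm high, on the worktop to the left of the caddy. To be left as it is.
There are look-alikes about, which are no part of the job. Leave any blue or orange look-alike of the part that bears red_jar_mid alone.

How it is judged:
By the outcome, as a careful person would: the job done as asked, in the order asked, and still so for the second after the job is handed in, with the robot touching nothing.
It also fails if it takes over 64 s, if anything falls off the work surface, if the arm or the gripper's body presses on something with over 40 N, if the wrist force passes 120 N, or if a joint passes its speed limit or range.

## Robot

A 6-joint arm with a two-finger parallel gripper is mounted at the origin on a cart in front of the work surface, level with it; the furniture and walls round the work are solid. World frame = base frame: x ahead of the robot, y to its left, z up, the work surface at z = 0. Lengths are in m, angles in rad, forces in N, time in s.
With the tool pointing down it reaches from about 0.4 to 0.925 m from the base axis. Payload 12.5 kg.
Tool frame: the origin (TCP) lies between the finger pads; the fingertips stand 17 mm ahead of it and the grasp point (between the pads) lies 2 mm behind it; z points along the fingers, y is the line along which they close (so a half turn about z gives the same grasp; the last joint's range is limited). The gripper opens to 95 mm and grips with 3 to 60 N. Pads are 20 mm wide; open, the fingers measure 119 mm over their backs; the gripper's body (75 mm by 180 mm) begins 59 mm behind the grasp point.
Start: joints at [1, 0.491, 1.559, -0, 1.092, -0.106], TCP at [0.28, 0.559, 0.232] pointing down, gripper open.
Joint ranges: [-3.1, 3.1], [-0.84, 2.19], [0.05, 2.79], [-1.13, 4.28], [0.06, 2.93], [-2.69, 2.69]. Speed limits (rad/s): [2.22, 2.22, 2.79, 3.14, 3.14, 3.14].

## Interface

Orientations are given as a unit quaternion [x, y, z, w].
In Python, from workcell import robot, claw, sensors, vision, sign_off gives the robot as it stands. Calls block until the motion is done:
- robot.reach(position, orientation): joint-space move of the TCP to a pose.
- robot.movel(position, ori=None, velocity=0.15, force_limit=None): straight line of the TCP; ori=None keeps the orientation; velocity is the mean speed in m/s. With force_limit (N) it stops when the force on the tool has changed by that much, and returns True; else False.
- robot.movej(angles): joint-space move.
- claw.command_gripper(opening, grasp_force=None): opening from 0.0 (shut) to 1.0 (fully open); grasp_force is the grip in N (None keeps the last); returns when the fingers have stopped.
- robot.pause(seconds).
- robot.inverse_kinematics(position, orientation): joint angles nearest the present ones, or None.
- sensors.sense(): the state.
- vision.get_image(name): name is "scene" or "side" or "wrist"; returns the picture (384x512x3 uint8, red, green, blue); there is no depth.
- vision.get_calibration(name): a dict with "fovy" (degrees; the focal length in pixels is half the picture's height over the tangent of half this angle, whatever the lens; pixels are square), "cx", "cy" (the principal point, pixels), "dist" ([k1, k2, p1, p2, k3] as OpenCV has them; the pictures are not rectified), "world_to_cam" (4x4, takes a point from world to camera coordinates); the wrist camera has in their place "tool_from_camera" (4x4, takes a point from camera to tool coordinates, whose origin is the TCP and whose axes are the flange's). Camera axes: x right, y down, z forward; pixel columns grow to the right and rows downward; lengths in m; the calibration is good to about 2 mm. A picture is of the moment at which its call begins: read the wrist's pose just before it. get_calibration takes no time and is no camera call.
A pose or a line that the arm cannot do raises robot.PlanningError and nothing moves.
- sign_off(): hands the job in; it is judged then, once.
The state is a dict: "t": time; "joint_pos": joint angles; "joint_vel": joint speeds; "joint_efforts": joint torques, N m; "eef_pos": TCP position; "tool_rot": TCP orientation; "force": force on the tool from outside, world axes, zero at the start; "torque": the same for the moment, N m; "finger_gap": opening from 0.0 (shut) to 1.0 (fully open); "gripper_force": force on a finger pad.
Only numpy, scipy, OpenCV 4.12 (cv2) and the standard library are available. Lean on these libraries where they do the work, as an engineer would, in place of code of your own. Each camera call takes 0.05 s, during which the arm holds its last target. There are 200 camera calls.

## Working session

There is one attempt and no reset: what is moved stays moved. The work goes in short steps, each a Python script; the robot and the scene stay as the last script left them, time stands still between calls to the robot, and variables do not carry over. Pictures are saved under pics/ and viewed, at most 10 in all, crops included, and the job is handed in when it is done.

```bash
mkdir -p pics; ls; python3 - <<'E'
from workcell import vision,sensors
import cv2,numpy as np
for n in ("scene","side"):
    im=vision.get_image(n); cv2.imwrite(f"pics/{n}0.png",im[...,::-1]); c=vision.get_calibration(n)
    print(n,c)
s=sensors.sense(); print(s)
E
```

```text
pics
scene {'fovy': 57.72776233040081, 'cx': 257.480180556391, 'cy': 190.39799913859284, 'dist': array([-0.04464851,  0.        ,  0.        ,  0.        ,  0.        ]), 'world_to_cam': array([[ 0.79928083, -0.60094609,  0.00373513, -0.45967194],
       [-0.39005188, -0.52349184, -0.75750632,  0.27900639],
       [ 0.45717577,  0.60400338, -0.65281715,  0.62202043],
       [ 0.        ,  0.        ,  0.        ,  1.        ]])}
side {'fovy': 54.590839547818646, 'cx': 250.77494093810424, 'cy': 188.19924913310103, 'dist': array([-0.07319073,  0.        ,  0.        ,  0.        ,  0.        ]), 'world_to_cam': array([[ 0.98155532, -0.19073266, -0.01304639, -0.581273  ],
       [-0.11290305, -0.52324931, -0.84466742,  0.13645041],
       [ 0.15427915,  0.83056078, -0.53513245,  0.78060346],
       [ 0.        ,  0.        ,  0.        ,  1.        ]])}
{'t': 0.1, 'joint_pos': array([ 1.00040391e+00,  4.91532797e-01,  1.55938826e+00,  2.59729370e-05,
        1.09168900e+00, -1.05588589e-01]), 'joint_vel': array([-0.00194538, -0.00285783, -0.0025989 ,  0.0003919 ,  0.00044928,
       -0.00096284]), 'joint_efforts': array([ 1.85191602e-03, -6.13624334e+01, -2.58609724e+01,  6.93572732e-02,
        4.69283271e-02, -1.13319641e-05]), 'eef_pos': array([0.28001773, 0.55854587, 0.23109943]), 'tool_rot': array([ 2.30321327e-01,  9.73114499e-01, -4.76100766e-04, -1.79550886e-04]), 'force': array([ 0.186096  ,  1.25798341, -0.25963594]), 'torque': array([-0.01976445,  0.00136354,  0.05178105]), 'gripper_force': 0.0, 'finger_gap': 1.0006792972782277}
```

View pics/scene0.png

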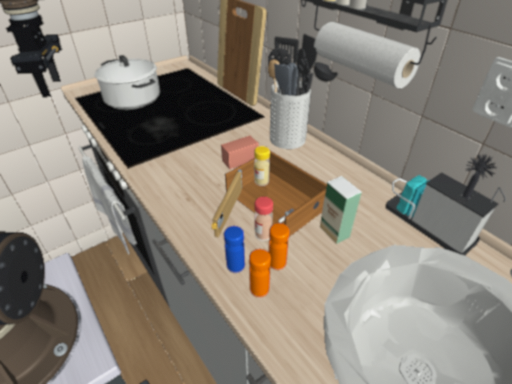

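View pics/side0.png

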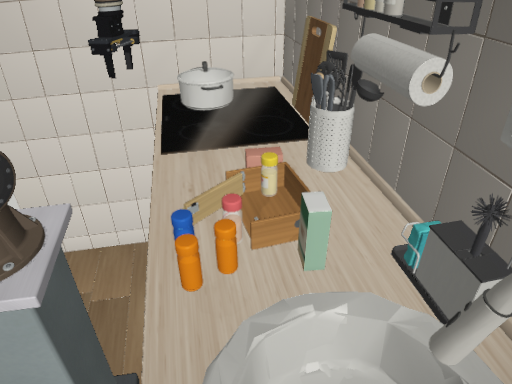

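The scene view shows the red-capped jar at (264,215), between the gate and the caddy. The blue jar (234,248) and the orange ones (279,246) and (260,272) are look-alikes. Only (264,215) has a red cap and stands in front of the gate opening. I'll confirm it in an enlarged crop.

```bash
cat > h.py <<'E'
import numpy as np,cv2
from workcell import robot,claw,sensors,vision,sign_off
def cam(n):
    c=vision.get_calibration(n); f=192/np.tan(np.radians(c["fovy"]/2))
    return np.array([[f,0,c["cx"]],[0,f,c["cy"]],[0,0,1]]),np.array(c["dist"]),c.get("world_to_cam")
def ray(n,p,T=None):
    K,d,W=cam(n); W=W if T is None else T
    u=cv2.undistortPoints(np.array([[p]],float),K,d)[0,0]
    r=W[:3,:3].T@np.r_[u,1]; return -W[:3,:3].T@W[:3,3],r/np.linalg.norm(r)
def plane(n,p,z,T=None):
    o,r=ray(n,p,T); return o+r*(z-o[2])/r[2]
def tri(p1,p2):
    (a,u),(b,v)=ray("scene",p1),ray("side",p2)
    s=np.linalg.lstsq(np.c_[u,-v],b-a,rcond=None)[0]; A,B=a+u*s[0],b+v*s[1]
    return (A+B)/2,np.linalg.norm(A-B)
def proj(n,P,T=None):
    K,d,W=cam(n); W=W if T is None else T
    return cv2.projectPoints(np.atleast_2d(np.array(P,float)),cv2.Rodrigues(W[:3,:3])[0],W[:3,3],K,d)[0][:,0]
def blobs(im,lo,hi,mina=30):
    h=cv2.cvtColor(im,cv2.COLOR_RGB2HSV); m=cv2.inRange(h,np.array(lo),np.array(hi))
    _,_,st,ce=cv2.connectedComponentsWithStats(m)
    return [(tuple(st[i]),ce[i]) for i in range(1,len(st)) if st[i][4]>=mina]
E
python3 - <<'E'
from h import *
A=cv2.imread("pics/scene0.png");B=cv2.imread("pics/side0.png")
a=cv2.resize(A[130:300,205:365][:, :],None,fx=2.5,fy=2.5,interpolation=cv2.INTER_CUBIC)
b=cv2.resize(B[140:310,165:325],None,fx=2.5,fy=2.5,interpolation=cv2.INTER_CUBIC)
cv2.imwrite("pics/crop.png",np.hstack([a,b]))
for im in(A,B):
    rgb=im[...,::-1].copy()
    for nm,lo,hi in(("red",(170,110,80),(180,255,255)),("yel",(22,150,120),(32,255,255)),("ora",(5,220,150),(14,255,255)),("blue",(105,180,60),(125,255,255)),("tea",(0,90,100),(8,170,220))):
        print(nm,[(tuple(map(int,s)),np.round(c,1).tolist()) for s,c in blobs(rgb,lo,hi,40)])
E
```

```text
red [((256, 198, 15, 15, 130), [263.4, 205.6])]
yel [((255, 146, 16, 14, 179), [262.0, 152.8])]
ora []
blue [((225, 227, 19, 44, 693), [234.4, 248.1])]
tea [((222, 136, 36, 33, 780), [238.4, 151.4]), ((254, 196, 20, 20, 153), [263.2, 204.9])]
red []
yel [((262, 152, 16, 14, 197), [269.4, 158.8])]
ora []
blue [((172, 210, 22, 28, 453), [181.9, 222.2])]
tea [((246, 147, 37, 20, 373), [259.4, 155.2]), ((222, 194, 20, 18, 295), [231.4, 202.4])]
```

View pics/crop.png

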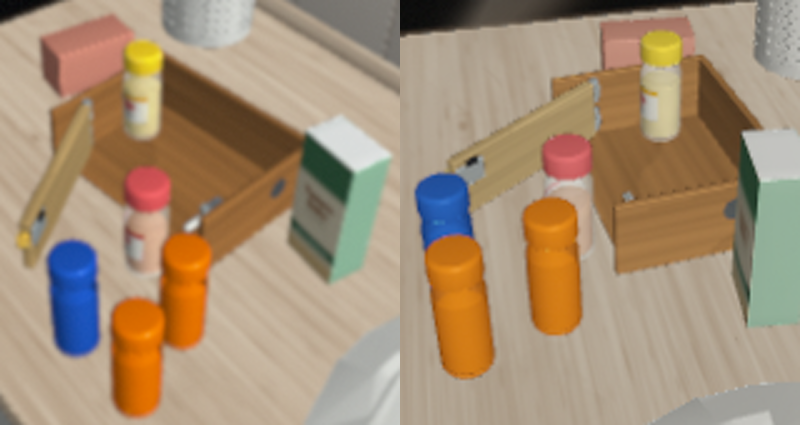

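The crop confirms the red-capped jar at scene (264,204) and side (232,200). It has a pale body and stands in the gate's sweep. Next I triangulate the cap tops, caddy rim corners and gate ends.

```bash
python3 - <<'E'
from h import *
S=lambda x,y:(205+x/2.5-.3,130+y/2.5-.3)
D=lambda x,y:(165+(x-400)/2.5-.3,140+y/2.5-.3)
L={"red":((148,183),(567,149),.108),"yel":((143,54),(661,44),.112),"ora1":((187,247),(551,212),.108),"ora2":((137,313),(455,249),.108),"blue":((73,254),(442,187),.108),
"FRtop":((204,240),(615,206),.072),"BRtop":((306,143),(759,128),.072),"BLtop":((165,57),(702,57),.072),"FLtop":((53,108),(553,79),.072),
"gate_hinge_top":((88,103),(595,84),.07),"gate_free_top":((22,235),(452,158),.07),"salt_near_top":((358,158),(750,190),.143)}
for k,(a,b,z) in L.items():
    P,e=tri(S(*a),D(*b)); print(k,P.round(4),"err",round(e,4),"scene",plane("scene",S(*a),z)[:2].round(4),"side",plane("side",D(*b),z)[:2].round(4))
E
```

```text
red [ 0.5397 -0.0701  0.1048] err 0.0029 scene [ 0.5361 -0.0743] side [ 0.5401 -0.0727]
yel [0.655  0.0874 0.1066] err 0.0028 scene [0.6485 0.0794] side [0.6538 0.0799]
ora1 [ 0.5163 -0.1511  0.1071] err 0.0013 scene [ 0.515  -0.1524] side [ 0.5166 -0.1514]
ora2 [ 0.4448 -0.1793  0.1066] err 0.0029 scene [ 0.4428 -0.1815] side [ 0.4456 -0.1791]
blue [ 0.4391 -0.1025  0.1065] err 0.0011 scene [ 0.4379 -0.1042] side [ 0.4395 -0.1038]
FRtop [ 0.5645 -0.1217  0.0728] err 0.0196 scene [ 0.5548 -0.1299] side [ 0.572  -0.1079]
BRtop [ 0.6759 -0.1262  0.1318] err 0.0221 scene [ 0.7192 -0.0908] side [ 0.7205 -0.0225]
BLtop [0.7019 0.1074 0.0746] err 0.0063 scene [0.7004 0.1065] side [0.7063 0.1175]
FLtop [0.5508 0.102  0.0735] err 0.0005 scene [0.5515 0.1033] side [0.5513 0.105 ]
gate_hinge_top [0.5914 0.0983 0.0642] err 0.0018 scene [0.5864 0.091 ] side [0.5905 0.0899]
gate_free_top [ 0.4421 -0.0177  0.067 ] err 0.0175 scene [ 0.4331 -0.0293] side [ 0.4472 -0.0096]
salt_near_top [ 0.6534 -0.1976  0.1504] err 0.0175 scene [ 0.6717 -0.1844] side [ 0.6495 -0.2005]
```

```bash
cat >> h.py <<'E'
from scipy.spatial.transform import Rotation as Ro
def down(p):
    y=np.array([np.cos(p),np.sin(p),0]);z=np.array([0,0,-1.]);return Ro.from_matrix(np.c_[np.cross(y,z),y,z]).as_quat()
def wristT():
    s=sensors.sense(); M=np.eye(4);M[:3,:3]=Ro.from_quat(s["tool_rot"]).as_matrix();M[:3,3]=s["eef_pos"]
    return np.linalg.inv(M@np.array(vision.get_calibration("wrist")["tool_from_camera"]))
E
python3 - <<'E'
from h import *
print(vision.get_calibration("wrist"))
robot.reach([0.53,-0.02,0.40],down(0.0))
claw.command_gripper(0.65,8)
robot.pause(0.3)
T=wristT(); np.save("T1.npy",T); im=vision.get_image("wrist"); cv2.imwrite("pics/w1.png",im[...,::-1])
s=sensors.sense();print(s["t"],s["eef_pos"],s["joint_pos"].round(2))
E
```

```text
{'fovy': 58.904868457315075, 'cx': 256.64361657363065, 'cy': 190.93005643475746, 'dist': array([-0.02775646,  0.        ,  0.        ,  0.        ,  0.        ]), 'tool_from_camera': array([[ 9.83038704e-05, -9.71617957e-01, -2.36555565e-01,
         6.55190674e-02],
       [ 9.99999824e-01, -4.28117433e-05,  5.91406555e-04,
         1.27051345e-04],
       [-5.84748585e-04, -2.36555581e-01,  9.71617782e-01,
        -1.52853510e-01],
       [ 0.00000000e+00,  0.00000000e+00,  0.00000000e+00,
         1.00000000e+00]])}
3.5417 [ 0.5299946  -0.01998737  0.39998742] [-0.16  0.22  1.52 -0.    1.4  -0.16]
```

View pics/w1.png

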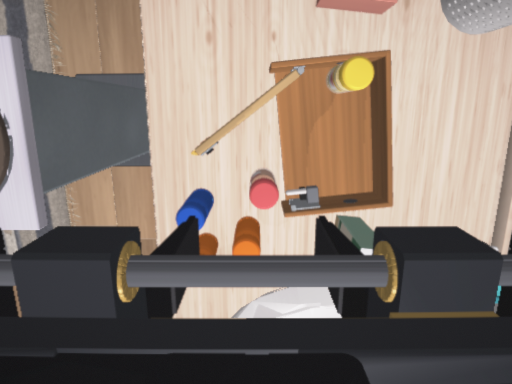

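The wrist view shows the red cap (264,190), yellow cap (356,75), rim corners FL (271,66), BL (391,51), BR (393,206) and FR (285,215), and the gate from the hinge (299,70) to the free end (197,152).

```bash
python3 - <<'E'
from h import *
T=np.load("T1.npy")
for k,p,z in [("FL",(271.5,66),.072),("BL",(391,51.5),.072),("BR",(393,205),.072),("FR",(285,215),.072),("hinge",(299,70),.07),("free",(196,153),.07),("BLin",(385,60),.072),("FRin",(283,207),.072)]:
    print(k,plane("wrist",p,z,T)[:2].round(4))
im=cv2.imread("pics/w1.png")[...,::-1].copy()
for nm,lo,hi in(("red",(170,110,80),(180,255,255)),("yel",(22,150,120),(32,255,255))):
  for s,c in blobs(im,lo,hi,60): print(nm,[int(v) for v in s],c.round(1),plane("wrist",c,.1,T)[:2].round(4))
# wood-edge check: predicted rim for a fitted pose
for nm,lo in(("x",1),): pass
E
```

```text
FL [0.5505 0.1015]
BL [0.7099 0.1206]
BR [ 0.732  -0.0923]
FR [ 0.5726 -0.1076]
hinge [0.5878 0.0966]
free [ 0.4442 -0.0158]
BLin [0.7027 0.1098]
FRin [ 0.5694 -0.0952]
red [250, 179, 28, 30, 651] [263.6 193.6] [ 0.5401 -0.0678]
yel [340, 57, 34, 33, 905] [356.5  73.1] [0.6575 0.09  ]
```

```bash
python3 - <<'E'
import cv2
im=cv2.imread("pics/w1.png")[40:230,180:420]
cv2.imwrite("pics/w1c.png",cv2.resize(im,(720,570),interpolation=cv2.INTER_CUBIC))
E
```

```text
(no output)
```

View pics/w1c.png

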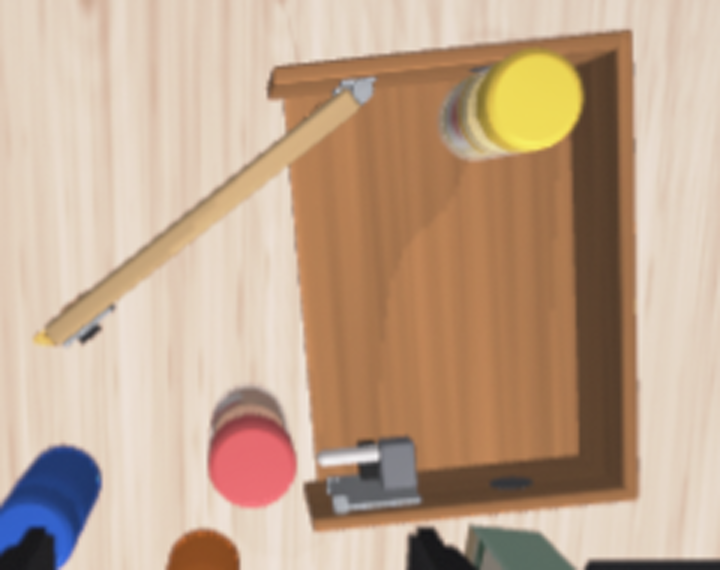

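Caddy fit: origin about (0.660, 0.0075), yaw about 0.104. The corner sizes and the hinge position agree with the spec, and the red jar is at (0.540, -0.069). Picking it by the cap keeps the fingers above rim height.

```bash
cat >> h.py <<'E'
O=np.array([.6602,.0075]);YAW=.104;RY=np.array([[np.cos(YAW),-np.sin(YAW)],[np.sin(YAW),np.cos(YAW)]])
def cad(x,y): return O+RY@np.array([x,y])
E
python3 - <<'E'
from h import *
q=down(YAW)
robot.reach([.540,-.069,.20],q)
print(robot.movel([.540,-.069,.092],velocity=.12,force_limit=8))
claw.command_gripper(0.1,15); s=sensors.sense(); print("gap",s["finger_gap"],s["gripper_force"],s["eef_pos"])
robot.movel([.540,-.069,.20],velocity=.12)
x,y=cad(.010,.0); robot.movel([x,y,.20],velocity=.2)
s=sensors.sense(); print("gap",s["finger_gap"],s["gripper_force"],s["t"],s["force"].round(2))
cv2.imwrite("pics/lift.png",np.hstack([vision.get_image("scene")[100:300,180:380],vision.get_image("side")[100:300,150:350]])[...,::-1])
E
```

```text
False
gap 0.42689517348020495 14.995171129703522 [ 0.54009431 -0.06905137  0.0922403 ]
gap 0.42218026969808875 14.991218894720078 7.8667 [-0.09  0.35 -1.61]
```

View pics/lift.png

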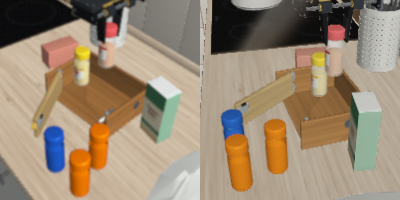

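The jar is held upright above the caddy, at (108,45) in the left half and (335,50) in the right. The gap of 40.6 mm matches the cap. Now lower and release it.

```bash
python3 - <<'E'
from h import *
x,y=cad(.010,.0)
robot.movel([x,y,.106],velocity=.12)
print(robot.movel([x,y,.0945],velocity=.02,force_limit=2.5)); print(sensors.sense()["eef_pos"],sensors.sense()["force"])
claw.command_gripper(0.62); robot.pause(.2)
robot.movel([x,y,.20],velocity=.12)
robot.reach([0.53,-0.02,0.36],down(0.0)); claw.command_gripper(0.0,10); robot.pause(.3)
T=wristT(); np.save("T2.npy",T); im=vision.get_image("wrist"); cv2.imwrite("pics/w2.png",im[...,::-1])
for nm,lo,hi in(("red",(170,110,80),(180,255,255)),("yel",(22,150,120),(32,255,255))):
  for s,c in blobs(im,lo,hi,60): print(nm,c.round(1),plane("wrist",c,.104,T)[:2].round(4))
print(sensors.sense()["t"],sensors.sense()["force"])
E
```

```text
True
[0.66997375 0.00853059 0.09610889] [-1.79420945  0.56811696  3.85048118]
red [372.7 139.9] [0.6697 0.0095]
yel [366.2  69.7] [0.6561 0.0896]
13.4667 [ 0.81767721 -0.22239392  1.00548798]
```

View pics/w2.png

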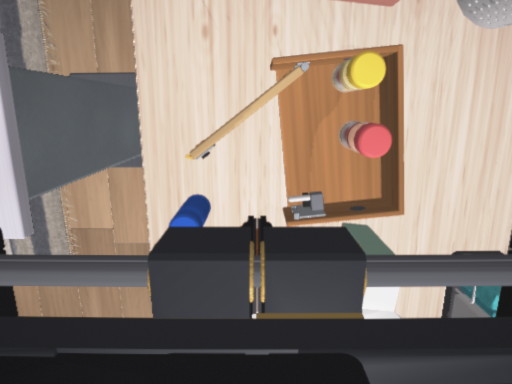

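The red jar stands upright at caddy (10, 0) mm, red pixel (373,140), and the yellow jar is unmoved. The gate is at about 1.02 rad and its path is clear. I'll push with closed fingers, tool x square to the gate and TCP z at 0.058 so the gripper body passes above the jars. IK check first, then the swing to about 0.25 rad.

```bash
cat >> h.py <<'E'
H=cad(-.060,.096)
def gp(th,d,r=.150,z=.058):
    "TCP with the finger face d outside the gate's outer face at angle th; world inward normal; orientation"
    n=RY@np.array([np.cos(th),-np.sin(th)]);u=RY@np.array([-np.sin(th),-np.cos(th)])
    return np.r_[H+r*u-(.006+.010+d)*n,z],n,down(YAW-th+np.pi/2)
E
python3 - <<'E'
from h import *
for th,d in((1.02,.04),(1.02,.0),(.6,0),(.25,0),(.0,0)):
    p,n,q=gp(th,d); j=robot.inverse_kinematics(p,q); print(p.round(3),None if j is None else np.round(j,2))
p,n,q=gp(1.02,.04)
robot.reach(np.r_[p[:2],.2],q); robot.movel(p,velocity=.12)
f0=sensors.sense()["force"]
for th in(1.02,.75,.5,.25):
    p,n,q=gp(th,0); hit=robot.movel(p,q,velocity=.06,force_limit=10)
    s=sensors.sense(); print(th,hit,s["t"],(s["force"]-f0).round(2)); 
    if hit: break
cv2.imwrite("pics/g1.png",np.hstack([vision.get_image("scene")[100:300,180:380],vision.get_image("side")[100:300,150:350]])[...,::-1])
E
```

```text
[0.437 0.05  0.058] [-0.04  0.53  2.17 -0.    0.44 -0.69]
[0.462 0.018 0.058] [-0.1   0.55  2.11 -0.    0.48 -0.76]
[ 0.505 -0.028  0.058] [-0.19  0.58  2.01 -0.    0.55 -1.26]
[ 0.553 -0.049  0.058] [-0.21  0.63  1.89 -0.    0.63 -1.63]
[ 0.59  -0.054  0.058] [-0.2   0.67  1.79 -0.    0.69 -1.88]
1.02 False 16.425 [ 0.08  0.16 -0.59]
0.75 False 17.25 [-0.58  0.93 -0.66]
0.5 False 18.025 [-0.57 -0.19 -0.25]
0.25 False 18.8 [-0.42  0.67 -1.06]
```

View pics/g1.png

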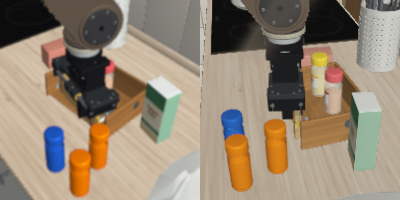

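The gate is being swung in, the fingers are in front of it at (297,125) in the right half, and nothing else has moved. Now the gentle final press in small steps.

```bash
python3 - <<'E'
from h import *
f0=sensors.sense()["force"]; th=.25; pk=0; log=[]; st="limit"
while th>-.05:
    th-=.0133 if pk<2 else .006
    p,n,q=gp(th,0); hit=robot.movel(p,q,velocity=.02,force_limit=13)
    s=sensors.sense(); F=-(s["force"]-f0)[:2]@n; d=(s["eef_pos"][:2]-p[:2])@n
    log.append((round(th,3),round(F,1),round(d*1e3,1))); pk=max(pk,F)
    if F>14 or hit: st="force";break
    if pk>4 and F<pk-2.5: st="drop";break
print(st,pk,s["t"]);print(log)
E
```

```text
drop 7.786546322928064 23.15
[(0.237, np.float64(2.6), np.float64(-0.3)), (0.231, np.float64(2.6), np.float64(-0.1)), (0.225, np.float64(2.5), np.float64(0.0)), (0.219, np.float64(1.5), np.float64(0.0)), (0.213, np.float64(1.9), np.float64(0.0)), (0.207, np.float64(3.1), np.float64(0.0)), (0.201, np.float64(3.1), np.float64(0.0)), (0.195, np.float64(3.2), np.float64(0.0)), (0.189, np.float64(3.2), np.float64(0.1)), (0.183, np.float64(3.5), np.float64(0.0)), (0.177, np.float64(2.3), np.float64(0.0)), (0.171, np.float64(3.0), np.float64(0.1)), (0.165, np.float64(3.4), np.float64(0.1)), (0.159, np.float64(5.0), np.float64(-0.4)), (0.153, np.float64(7.8), np.float64(-0.7)), (0.147, np.float64(7.7), np.float64(-0.8)), (0.141, np.float64(5.2), np.float64(-0.4))]
```

```bash
python3 - <<'E'
from h import *
f0=np.array([0.8,-.2,1.]) ; th=.141; log=[]
F0=None
for i in range(8):
    th-=.003
    p,n,q=gp(th,0); hit=robot.movel(p,q,velocity=.02,force_limit=7)
    robot.pause(.1); s=sensors.sense(); F=-(s["force"]-f0)[:2]@n; d=(s["eef_pos"][:2]-p[:2])@n
    log.append((round(th,3),round(float(F),1),round(float(d)*1e3,1)))
    if F>11.5 or hit: break
    if max(l[1] for l in log)-F>2.5: break
print(s["t"],hit,log)
E
```

```text
25.6 False [(0.138, 4.8, -0.2), (0.135, 3.6, -0.0), (0.132, 3.9, 0.0), (0.129, 5.1, -0.0), (0.126, 4.6, 0.0), (0.123, 3.2, 0.2), (0.12, 0.5, 0.4)]
```

```bash
python3 - <<'E'
from h import *
f0=np.array([0.8,-.2,1.]) ; th=.120; log=[]
for i in range(12):
    th-=.003
    p,n,q=gp(th,0); hit=robot.movel(p,q,velocity=.02,force_limit=7)
    robot.pause(.1); s=sensors.sense(); F=-(s["force"]-f0)[:2]@n; d=(s["eef_pos"][:2]-p[:2])@n
    log.append((round(th,3),round(float(F),1),round(float(d)*1e3,1)))
    if F>10 or hit: break
    if max(l[1] for l in log)-F>2.5: break
print(s["t"],hit,log)
E
```

```text
28.05 False [(0.117, 1.2, 0.3), (0.114, 0.5, 0.0), (0.111, 2.5, -0.1), (0.108, 4.8, -0.3), (0.105, 6.5, -0.3), (0.102, 7.4, -0.7), (0.099, 11.1, -1.0)]
```

The force drop at 0.12 and the stiff rise about 2 mm later match the snap and the hard stop. I'll back off gently and check whether the gate stays.

```bash
python3 - <<'E'
from h import *
f0=np.array([0.8,-.2,1.]);log=[]
for d in(.002,.004,.007,.012):
    p,n,q=gp(.105,d); robot.movel(p,q,velocity=.02); s=sensors.sense(); log.append(round(float(-(s["force"]-f0)[:2]@n),1))
print(log)
p,n,q=gp(.105,.04); robot.movel(p,q,velocity=.08); robot.movel(np.r_[p[:2],.2],velocity=.15)
robot.reach([0.53,-0.02,0.36],down(0.0)); robot.pause(.3)
T=wristT(); np.save("T3.npy",T); im=vision.get_image("wrist")
cv2.imwrite("pics/w3.png",cv2.resize(im[30:240,170:430],None,fx=2.8,fy=2.8,interpolation=cv2.INTER_CUBIC)[...,::-1])
for nm,lo,hi in(("red",(170,110,80),(180,255,255)),("yel",(22,150,120),(32,255,255))):
  for b,c in blobs(im,lo,hi,60): print(nm,plane("wrist",c,.104,T)[:2].round(4))
print(sensors.sense()["t"])
E
```

```text
[0.6, 1.6, 1.4, 0.4]
red [0.6698 0.0095]
yel [0.6562 0.0896]
32.6917
```

View pics/w3.png

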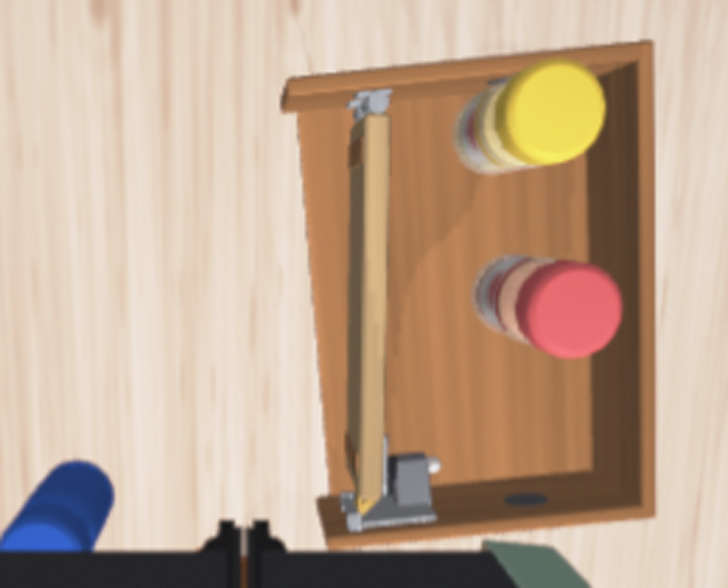

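The gate is shut with its bolt at the strike, crop (365,500), and the plunger is pushed in. Both jars are upright. A last angle check after waiting, then hand in.

```bash
python3 - <<'E'
from h import *
T=np.load("T3.npy")
C=lambda x,y:(170+x/2.8-.3,30+y/2.8-.3)
a=plane("wrist",C(377,116),.07,T)[:2];b=plane("wrist",C(370,500),.07,T)[:2]
v=RY.T@(b-a); print(a,b,"theta",np.arctan2(-v[0],-v[1]))
robot.pause(1.0); T=wristT(); im=vision.get_image("wrist"); im0=cv2.imread("pics/w3.png")
now=cv2.resize(im[30:240,170:430],None,fx=2.8,fy=2.8,interpolation=cv2.INTER_CUBIC)[...,::-1]
print("max diff", int(cv2.absdiff(now.copy(),im0)[:500].max()))
E
```

```text
[0.5895863  0.09103716] [ 0.59190238 -0.08589459] theta 0.09091054477962646
max diff 35
```

```bash
python3 -c "
from h import *
print(sign_off())"
```

```text
the job is handed in; nothing more can be done
None
```

The job is handed in: the red-capped jar stands upright in the caddy next to the yellow one, and the gate holds shut by itself at about 0.09 rad after a press of roughly 11 N. The yellow jar did not move; I saw no contact with the salt carton or the tea box, but I did not re-measure them.

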